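Pull out the tin tray and hand over the fullest sugar tin

ROBOT

A 6-joint arm with a two-finger parallel gripper is mounted at the origin on a cart in front of the work surface, level with it; the furniture and walls round the work are solid. World frame = base frame: x ahead of the robot, y to its left, z up, the work surface at z = 0. Lengths are in m, angles in rad, forces in N, time in s.
With the tool pointing down it reaches from about 0.325 to 0.775 m from the base axis. Payload 9.3 kg.
Tool frame: the origin (TCP) lies at the very end of the fingers, on their centre line; the grasp point (between the pads) lies 19 mm behind it; z points along the fingers, y is the line along which they close (so a half turn about z gives the same grasp; the last joint's range is limited). The gripper opens to 85 mm and grips with 20 to 120 N. Pads are 22 mm wide; open, the fingers measure 114 mm over their backs; the gripper's body (76 mm by 85 mm) begins 54 mm behind the grasp point. The pads swing forward as they close: fully open they stand 13 mm farther back than shut.
Start: joints at [-1.486, 0.259, 0.021, 1.334, 0, 1.418], TCP at [0.13, -0.535, 0.231] pointing down, gripper open.
Joint ranges: [-3.04, 3.04], [-0.91, 1.82], [-1.04, 1.36], [-1.92, 1.95], [-1.52, 1.45], [-3.14, 3.14]. Speed limits (rad/s): [2.22, 2.22, 2.79, 3.14, 3.14, 3.14].

INTERFACE

Orientations are given as a 3x3 rotation matrix whose columns are the frame's x, y, z axes.
In Python, from bench import ctrl gives the robot as it stands.
- The arm moves only by the shell command python3 -m pendant 'ROWS' [OPENING] [FORCE]. ROWS is JSON, a list of rows, each a list of 6 numbers: the shift along the tool's x, y, z each as a share of 500 mm, from -1 to 1, then the turn, a rotation vector about the tool's x, y, z each as a share of 30 degrees, from -1 to 1. In form: [[tx, ty, tz, wx, wy, wz], ...]. A call has 1 to 20 rows; each row is the pose to reach, as a shift and turn from the pose commanded when the call began, along the tool's axes at that moment; what a row does not reach only later rows make up. A row lasts 1/8 s, in which the tool goes at most 62.5 mm and 10.7 degrees, less where a joint would pass 70% of its speed; a pose out of reach is approached as far as the arm can. A call with a number of a shift or a turn outside -1 to 1 is refused whole. A call with a gripper value outside its range is refused whole. OPENING is the opening, from 0 (shut) to 1 (fully open), set as the call begins (- or left out, the last holds). The fingers move at their own pace and stop on an object; FORCE is the grip in N (left out, the last holds). Time passes only in rows, so rows that repeat a pose let the fingers close. It gives the time, the measured TCP pose, the force, the opening and the grip force at its end, in the units of the state.
- ctrl.sense(): the state, without advancing time (a new reading comes with each control period).
- ctrl.read_camera(name): name is "scene" or "top"; returns the picture (384x512x3 uint8, red, green, blue); there is no depth.
- ctrl.camera_info(name): a dict with "K" (3x3 intrinsics, pixels), "view" (4x4, takes a point from world to camera coordinates). Camera axes: x right, y up, looking along -z (the intrinsics and any distortion apply to the point x, -y, -z); pixel columns grow to the right and rows downward; lengths in m; the calibration is good to about 2 mm. A picture is of the moment at which its call begins. camera_info takes no time and is no camera call.
- ctrl.finish_job(): hands the job in; it is judged then, once.
Trained networks look in the newest picture that a camera, given by its name, has taken for a name from the list of things; names that differ only in an ending like _2 or _b are one class to them, and where a whole thing is asked for, a point or a joint stands for the part that bears it (a point fixed in the world has none). Each returns a list of dicts, best first, with "confidence" (0 to 1); they miss things now and then, are a little off and sometimes report something else, mostly with a low value. They report only what shows in the picture. A call takes as long as a camera call. They do not tell look-alikes from the thing itself.
- ctrl.boxes_of(thing, camera): "location" ([column, row] in pixels, amid what is visible of it).
- ctrl.place_of(thing, camera): "location" ([column, row] in pixels: a listed point, or the origin of a listed thing).
The state is a dict: "time_s": time; "joints": joint angles; "joint_velocities": joint speeds; "effort": joint torques, N m; "eef_pos": TCP position; "orientation": TCP orientation; "contact_force": force on the tool from outside, world axes, zero at the start; "ft_torque": the same for the moment, N m; "finger_gap": opening from 0.0 (shut) to 1.0 (fully open); "finger_force": force on a finger pad.
Only numpy, scipy, OpenCV 4.12 (cv2) and the standard library are available. Lean on these libraries where they do the work, as an engineer would, in place of code of your own. Each camera call takes 0.05 s, during which the arm holds its last target. There are 200 camera calls.

TASK

Three identical closed sugar tins stand in a sliding tray that is parked under the small shelf, where you cannot lift them: pull the tray out by its handle, with the tins in it, until it clicks into its catch. Then lift the tins to feel which one is heaviest, and hand me that one: finish still gripping it, holding it upright and still at least 10 cm above the tray, with the other two standing in places of the tray and the tray still in its catch. Leave the mugs and the other things around as they are.

Things in the scene. Friction and masses are not known exactly. Their poses are not given: they have to be found in the camera images.
- station: small oak shelf on a steel frame, fixed, with the tray's two rails. Origin on the worktop under the middle of the row of tins as parked; +x to the back, +y to the left seen from the front, z up. Board: x -0.068 to 0.093, y -0.195 to 0.195, z 0.145 to 0.161. Rails run forward to x -0.255. Two low catch housings (32 mm high) at x -0.165, y +-0.153 to +-0.185.
- tray (a joint): how far the tray is pulled out along the station's -x, in m: 0 parked under the shelf (the start), 0.165 in the catch (a sprung roller at either end drops between two bumps of the tray and holds it there to within 2 mm), 0.188 hard end stop. It slides with about 2 N; over the last 15 mm before the catch it takes up to about 12 N to push past the rollers, and as much to push it out again either way. If let go within 4 mm of the catch it centres itself.
- tray_handle (a point): middle of the straight part of the tray's handle: a round black bar 10 mm thick, 84 mm long along the station's y, 60 mm above the worktop, free all round; its two side arms, at +-50 mm, lead back to the tray, whose front wall is 95 mm behind the bar. Parked, the bar is 72 mm in front of the edge of the shelf board. Axes as the station's.
- tray_floor (a point): middle of the tray's floor (top surface, 20 mm above the worktop), under the middle tin. Axes as the station's. Tray of 90 x 292 mm outside with walls 6 mm thick, 22 mm high above the floor, and two low dividers 6 mm thick at y +-0.0475, 14 mm high: three places, 78 mm in x and 89 to 93 mm in y, centred at y -0.095, 0 and +0.095. One tin stands in each, with some 30 mm between them.
- tin_a: plain steel tin, a straight cylinder 64 mm across and 78 mm high with a flush lid that does not come off; looks the same as the other two. Origin at the centre of its underside, z up. One of the three tins is clearly the heaviest (0.43 to 0.52 kg); the other two weigh 0.13 to 0.31 kg. Any of the three can be in any of the three places.
- tin_b: plain steel tin, same size and looks as tin_a
- tin_c: plain steel tin, same size and looks as tin_a
- mug_1: white mug on the shelf board, 97 mm high; origin under its centre; to be left alone
- mug_2: dotted white mug on the shelf board, 89 mm high; origin under its centre; to be left alone
- mill_2: salt shaker on the shelf board, 44 mm across, 90 mm high; origin under its centre; to be left alone
- mill_1: wooden pepper mill on the worktop left of the tray, 58 mm across, 170 mm high; origin under its centre; to be left alone
- timer: red kitchen timer on the worktop right of the tray, 69 mm across, 60 mm high; origin under its centre; to be left alone
- teaspoon_1: teaspoon lying on the worktop left of the rails, 138 mm long; to be left alone
Mind the look-alikes: they are no part of the job. What is shaped like the tin_b but black is not meant.

How it is judged:
On the way:
1. the tray is pulled out into its catch with all three tins standing in it (value of joint tray between 0.161 and 0.169 m and z of tin_a in the frame of tray_floor between -0.006 and 0.006 m and angle between each of tin_a, tin_b, tin_c's own z axis and vertical below 0.1 rad and z of tin_b in the frame of tray_floor between -0.006 and 0.006 m and z of tin_c in the frame of tray_floor between -0.006 and 0.006 m), for 0.3 s.
At the end, for the whole second after the job is handed in: The heaviest tin is in the fingers, at least 85 mm above the tray floor, upright (0.3 rad), still, off tray and shelf; the other two stand upright (0.1 rad) on the tray floor (6 mm), within 120 mm of its middle, each pressing on it with under 3.6 N; the tray is in its catch (0.160 to 0.170) (value of joint tray between 0.16 and 0.17 m and ((z of tin_a in the frame of tray_floor above 0.085 m and angle between tin_a's own z axis and vertical below 0.3 rad and contact force between the fingers and tin_a above 1 N and contact force between tin_a and station below 0.1 N and linear speed of each of tin_a, tin_b, tin_c below 0.03 m/s and z of tin_b in the frame of tray_floor between -0.006 and 0.006 m and angle between each of tin_b, tin_c's own z axis and vertical below 0.1 rad and horizontal distance between each of tin_b, tin_c and tray_floor below 0.12 m and contact force between tin_b and station between 0.5 and 3.6 N and z of tin_c in the frame of tray_floor between -0.006 and 0.006 m and contact force between tin_c and station between 0.5 and 3.6 N) or (z of tin_b in the frame of tray_floor above 0.085 m and angle between tin_b's own z axis and vertical below 0.3 rad and contact force between the fingers and tin_b above 1 N and contact force between tin_b and station below 0.1 N and linear speed of each of tin_b, tin_a, tin_c below 0.03 m/s and z of tin_a in the frame of tray_floor between -0.006 and 0.006 m and angle between each of tin_a, tin_c's own z axis and vertical below 0.1 rad and horizontal distance between each of tin_a, tin_c and tray_floor below 0.12 m and contact force between tin_a and station between 0.5 and 3.6 N and z of tin_c in the frame of tray_floor between -0.006 and 0.006 m and contact force between tin_c and station between 0.5 and 3.6 N) or (z of tin_c in the frame of tray_floor above 0.085 m and angle between tin_c's own z axis and vertical below 0.3 rad and contact force between the fingers and tin_c above 1 N and contact force between tin_c and station below 0.1 N and linear speed of each of tin_c, tin_a, tin_b below 0.03 m/s and z of tin_a in the frame of tray_floor between -0.006 and 0.006 m and angle between each of tin_a, tin_b's own z axis and vertical below 0.1 rad and horizontal distance between each of tin_a, tin_b and tray_floor below 0.12 m and contact force between tin_a and station between 0.5 and 3.6 N and z of tin_b in the frame of tray_floor between -0.006 and 0.006 m and contact force between tin_b and station between 0.5 and 3.6 N))); the arm keeps its last pose, push and grip.
It fails at once if a tin is knocked over (angle between any of tin_a, tin_b, tin_c's own z axis and vertical above 0.7 rad).
It fails at once if a thing to be left alone is moved by more than 30 mm (distance of any of mug_1, mug_2, mill_2, mill_1, timer, teaspoon_1 from where it was at the start of the episode above 0.03 m).
It also fails if it takes over 72 s, if anything falls off the work surface, if the arm or the gripper's body presses on something with over 40 N, if the wrist force passes 120 N, or if a joint passes its speed limit or range.

## Working session

There is one attempt and no reset: what is moved stays moved. The work goes in short steps, Python scripts to look and compute and a shell command to move; the robot and the scene stay as the last step left them, time stands still between calls to the robot, and variables do not carry over. Pictures are saved under pics/ and viewed, at most 10 in all, crops included, and the job is handed in when it is done.

```bash
mkdir -p pics; ls
cat > h.py <<'E'
import numpy as np,cv2
from bench import ctrl
def ray(cam,px):
    i=ctrl.camera_info(cam);K=np.array(i["K"]);V=np.array(i["view"])
    p=np.linalg.solve(K,[px[0],px[1],1.]);d=V[:3,:3].T@(p*[1,-1,-1]);o=-V[:3,:3].T@V[:3,3]
    return o,d
def atz(cam,px,z):
    o,d=ray(cam,px);return o+d*(z-o[2])/d[2]
def proj(cam,P):
    i=ctrl.camera_info(cam);K=np.array(i["K"]);V=np.array(i["view"])
    c=V[:3,:3]@np.array(P)+V[:3,3];q=K@(c*[1,-1,-1]);return q[:2]/q[2]
def snap(cam,name):
    im=ctrl.read_camera(cam);cv2.imwrite(f"pics/{name}.png",im[:,:,::-1].copy());return im
E
python3 - <<'E'
from h import *
print({k:(v.keys()) for k,v in [("scene",ctrl.camera_info("scene"))]})
a=snap("scene","s0");b=snap("top","t0")
cv2.imwrite("pics/both0.png",np.hstack([a,b])[:,:,::-1])
Z={"tray_handle":.06,"tray_floor":.02,"tin_a":.02,"station":0,"mug_1":.161,"mill_1":0,"mill_2":.161,"timer":0}
for n,z in Z.items():
  for c in("scene","top"):
    for r in ctrl.place_of(n,c)[:5]: print(n,c,np.round(r["confidence"],2),np.round(r["location"]),np.round(atz(c,r["location"],z),3))
print(ctrl.sense())
E
```

```text
pics
{'scene': dict_keys(['K', 'view'])}
tray_handle scene 0.62 [252. 197.] [0.612 0.    0.06 ]
tray_handle top 0.59 [270. 198.] [0.598 0.006 0.06 ]
tray_handle top 0.33 [200. 243.] [0.469 0.241 0.06 ]
tray_floor scene 0.82 [225. 188.] [0.771 0.017 0.02 ]
tray_floor top 0.85 [258. 173.] [0.741 0.019 0.02 ]
tray_floor top 0.3 [262. 142.] [ 0.888 -0.018  0.02 ]
tin_a scene 0.93 [248. 185.] [ 0.747 -0.067  0.02 ]
tin_a scene 0.93 [259. 268.] [0.355 0.147 0.02 ]
tin_a scene 0.66 [230. 192.] [0.737 0.016 0.02 ]
tin_a scene 0.65 [216. 286.] [0.358 0.274 0.02 ]
tin_a scene 0.55 [207. 202.] [0.724 0.112 0.02 ]
tin_a top 0.93 [195. 286.] [0.356 0.27  0.02 ]
tin_a top 0.8 [244. 276.] [0.364 0.129 0.02 ]
tin_a top 0.59 [261. 173.] [0.743 0.011 0.02 ]
tin_a top 0.55 [284. 169.] [ 0.747 -0.071  0.02 ]
tin_a top 0.55 [233. 178.] [0.734 0.109 0.02 ]
station scene 0.57 [228. 200.] [0.726 0.028 0.   ]
station top 0.98 [256. 178.] [0.739 0.026 0.   ]
mug_1 scene 0.58 [232. 156.] [0.729 0.003 0.161]
mug_1 top 0.69 [223. 148.] [0.743 0.133 0.161]
mug_1 top 0.6 [262. 144.] [0.743 0.009 0.161]
mill_1 scen
[... 667 characters left out ...]
6,  1.41819402e+00]), 'joint_velocities': array([-0.00021634,  0.00042583, -0.0010283 , -0.00011514, -0.00011877,
       -0.0011775 ]), 'effort': array([-1.87063320e-03, -5.55365360e+01,  3.44737995e+01,  1.33814454e-03,
       -2.26884013e-04, -1.61254626e-06]), 'eef_pos': array([ 0.12955412, -0.53452582,  0.23128423]), 'orientation': array([[ 9.71858375e-01,  2.35565913e-01, -3.80675600e-06],
       [ 2.35565913e-01, -9.71858375e-01, -1.65096263e-05],
       [-7.58873287e-06,  1.51482766e-05, -1.00000000e+00]]), 'contact_force': array([-0.43404964, -0.24230519, -0.20994661]), 'ft_torque': array([ 0.01876224, -0.01778455, -0.01085511]), 'finger_force': 0.0, 'finger_gap': 1.0017994600361715}
```

Run:
```python
from h import *
a=cv2.imread("pics/s0.png")[110:320,130:380];b=cv2.imread("pics/t0.png")[100:310,150:400]
cv2.imwrite("pics/c0.png",cv2.resize(np.hstack([a,b]),None,fx=1.6,fy=1.6,interpolation=3))
```

```text
(no output)
```

View pics/c0.png

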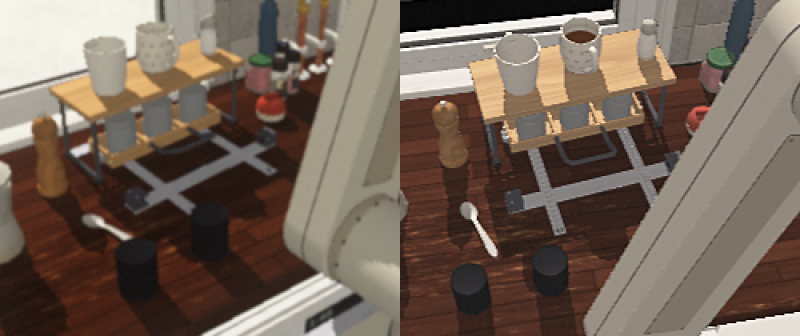

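The two black cylinders at crop (135,270) and (208,230) are look-alikes. The grey tins are under the shelf, and the dark handle bar is at about crop (585,160) in the top view. I'll fit the station pose to the detections and overlay it.

```bash
cat >> h.py <<'E'
def S(pose,p):
    x,y,t=pose;c,s=np.cos(t),np.sin(t);return np.array([x+c*p[0]-s*p[1],y+s*p[0]+c*p[1],p[2]])
def overlay(cams,pose,pull,name,crop,f=3):
    out=[]
    for cam in cams:
        im=cv2.imread(f"pics/{name}_{cam}.png");x0,y0,w,h=crop[cam]
        im=cv2.resize(im[y0:y0+h,x0:x0+w],None,fx=f,fy=f,interpolation=cv2.INTER_CUBIC)
        P=lambda p:tuple(int(v) for v in ((proj(cam,S(pose,p))-[x0,y0]+.5)*f))
        B=[(-.068,-.195,.161),(-.068,.195,.161),(.093,.195,.161),(.093,-.195,.161)]
        for a,b in zip(B,B[1:]+B[:1]): cv2.line(im,P(a),P(b),(0,0,255),1)
        cv2.line(im,P((-.14-pull,-.042,.06)),P((-.14-pull,.042,.06)),(0,255,0),1)
        for y in(-.095,0,.095):
            pts=np.array([P((-pull+.032*np.cos(a),y+.032*np.sin(a),.098)) for a in np.linspace(0,6.28,24)]);cv2.polylines(im,[pts],True,(255,0,255),1)
        out.append(im)
    cv2.imwrite(f"pics/{name}_ov.png",np.hstack(out))
E
cp pics/s0.png pics/i_scene.png; cp pics/t0.png pics/i_top.png
python3 - <<'E'
from h import *
from scipy.optimize import least_squares
D=[("scene",(252,197),(-.14,0,.06)),("top",(270,198),(-.14,0,.06)),("scene",(225,188),(0,0,.02)),("top",(258,173),(0,0,.02)),
("scene",(248,185),(0,-.095,.02)),("scene",(230,192),(0,0,.02)),("scene",(207,202),(0,.095,.02)),("top",(261,173),(0,0,.02)),("top",(284,169),(0,-.095,.02)),("top",(233,178),(0,.095,.02)),("scene",(228,200),(0,0,0)),("top",(256,178),(0,0,0))]
f=lambda q:np.ravel([proj(c,S(q,p))-np.array(l) for c,l,p in D])
r=least_squares(f,[.74,.015,.09],loss="soft_l1");print(r.x,np.round(r.fun.reshape(-1,2),1))
overlay(["scene","top"],r.x,0,"i",{"scene":(150,120,130,110),"top":(190,120,130,110)})
E
```

```text
[0.74069322 0.02035686 0.09765551] [[ 0.5  1.5]
 [-0.1 -0.6]
 [ 2.9  4.2]
 [ 0.2  0.5]
 [ 1.2 -1.3]
 [-2.1  0.2]
 [-2.  -0.6]
 [-2.8  0.5]
 [ 0.4 -0.9]
 [-1.7  1. ]
 [ 0.2 -2.9]
 [ 2.1 -0.8]]
```

View pics/i_ov.png

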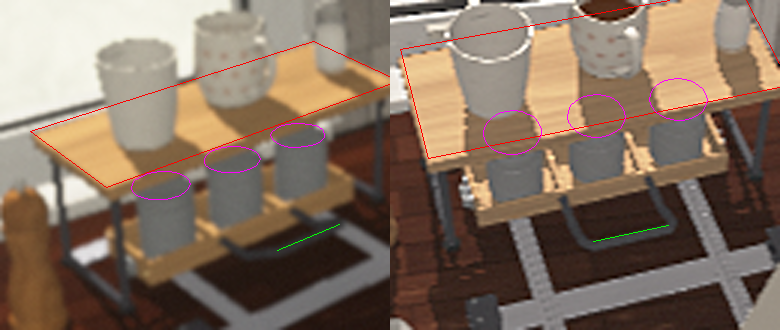

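Overlay: the fit is good to about 5 mm. The handle in the top view is at crop (590–672, 245–228), about 1 px nearer the robot than predicted, so I shift x by about -4 mm. Now moving.

```bash
python3 -m pendant '[[0.58,-0.415,0,0,0,-0.911],[0.58,-0.415,0,0,0,-0.911],[0.58,-0.415,0,0,0,-0.911],[0.58,-0.415,0,0,0,-0.911],[0.58,-0.415,0,0,0,-0.911],[0.58,-0.415,0,0,0,-0.911],[0.58,-0.415,0,0,0,-0.911],[0.58,-0.415,0,0,0,-0.911]]' 0.5
cat >> h.py <<'E'
def rel(target,yaw=None,lead=None):
    s=ctrl.sense();R=np.array(s["orientation"]);print("shift shares",np.round(R.T@(np.array(target)-s["eef_pos"])/.5,4))
    x=np.degrees(np.arctan2(R[1,0],R[0,0]))
    if yaw is not None: print("wz share",np.round(-(yaw-x)/30,3))
    print("pos",np.round(s["eef_pos"],4),"tilt",np.round(R[:,2],4),"xyaw",round(x,2),"gap",round(s["finger_gap"],3),"F",np.round(s["contact_force"],2),"ff",s["finger_force"],"t",s["time_s"])
E
python3 -c "
from h import *
rel([.595,.006,.20],95.6)"
```

```text
time_s: 1.9
eef_pos: [0.3625, -0.2647, 0.2313]
orientation: [[0.755, 0.656, -0.0], [0.656, -0.755, -0.0], [-0.0, 0.0, -1.0]]
contact_force: [-0.4, 0.1, 0.5]
finger_gap: 0.502
finger_force: 0.0
shift shares [ 0.7061 -0.1034  0.0624]
wz share -1.82
pos [ 0.3625 -0.2647  0.2313] tilt [-1.e-04 -3.e-04 -1.e+00] xyaw 41.0 gap 0.502 F [-0.38  0.06  0.47] ff 0.0 t 1.9
```

```bash
python3 -m pendant '[[0.65,-0.1034,0,0,0,-0.91],[0.65,-0.1034,0,0,0,-0.91],[0.65,-0.1034,0,0,0,-0.91],[0.65,-0.1034,0,0,0,-0.91],[0.65,-0.1034,0,0,0,-0.91],[0.65,-0.1034,0,0,0,-0.91],[0.65,-0.1034,0,0,0,-0.91]]' >/dev/null
python3 -m pendant '[[0,0,0,0,0,-0.91],[0,0,0,0,0,-0.91],[0,0,0,0,0,-0.91],[0,0,0,0,0,-0.91]]' >/dev/null
python3 -c "
from h import *
rel([.598,.006,.041],95.6)
for c in('scene','top'): snap(c,'m_'+c)
for c in('scene','top'):
  for n,z in [('tray_handle',.06)]:
    for r in ctrl.place_of(n,c)[:3]: print(n,c,np.round(r['confidence'],2),np.round(r['location']),np.round(atz(c,r['location'],z),3))
overlay(['scene','top'],(.737,.02,.097),0,'m',{'scene':(150,120,130,110),'top':(190,120,130,110)})
"
```

```text
shift shares [0.0364 0.053  0.3811]
wz share -0.008
pos [ 0.5733 -0.0145  0.2316] tilt [ 0.e+00 -3.e-04 -1.e+00] xyaw 95.36 gap 0.499 F [-0.62 -0.2  -0.12] ff 0.0 t 3.275
tray_handle scene 0.77 [251. 198.] [0.607 0.007 0.06 ]
tray_handle scene 0.74 [231. 198.] [0.64  0.063 0.06 ]
```

View pics/m_ov.png

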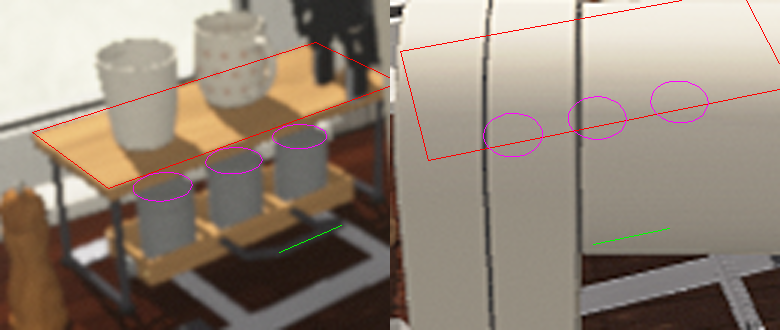

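The gripper hangs above the station. In the scene view the bar coincides with the predicted line at (280,252)–(342,226). Descending over it.

```bash
python3 -m pendant '[[0.036,0.055,0,0,0,0],[0.036,0.055,0.1,0,0,0],[0.036,0.055,0.2,0,0,0],[0.036,0.055,0.3,0,0,0],[0.036,0.055,0.36,0,0,0],[0.036,0.055,0.383,0,0,0],[0.036,0.055,0.383,0,0,0]]' 0.55; python3 -m pendant '[[0,0,0,0,0,0],[0,0,0,0,0,0],[0,0,0,0,0,0],[0,0,0,0,0,0],[0,0,0,0,0,0]]' 0 40
python3 -c "
from h import *
rel([.6,.006,.041],95.6)"
```

```text
time_s: 4.35
eef_pos: [0.5997, 0.008, 0.0398]
orientation: [[-0.096, 0.995, -0.0], [0.995, 0.096, 0.0], [0.0, -0.0, -1.0]]
contact_force: [-0.5, 0.1, 1.4]
finger_gap: 0.55
finger_force: 0.0
time_s: 4.97
eef_pos: [0.5968, 0.0077, 0.0407]
orientation: [[-0.097, 0.995, -0.005], [0.995, 0.097, -0.001], [-0.001, -0.005, -1.0]]
contact_force: [-15.0, -2.4, 10.1]
finger_gap: 0.101
finger_force: 39.1
shift shares [-0.0041  0.0061 -0.0007]
wz share -0.002
pos [0.5968 0.0077 0.0407] tilt [-0.0045 -0.0012 -1.    ] xyaw 95.54 gap 0.101 F [-15.01  -2.44  10.12] ff 39.05989229679108 t 4.975
```

```bash
python3 -m pendant '[[0,-0.01,0,0,0,0],[0,-0.025,0,0,0,0],[0,-0.05,0,0,0,0],[0,-0.08,0,0,0,0],[0,-0.11,0,0,0,0],[0,-0.14,0,0,0,0],[0,-0.17,0,0,0,0],[0,-0.2,0,0,0,0],[0,-0.23,0,0,0,0],[0,-0.255,0,0,0,0],[0,-0.275,0,0,0,0],[0,-0.29,0,0,0,0],[0,-0.3,0,0,0,0]]' 0 60
python3 -m pendant '[[0,-0.006,0,0,0,0],[0,-0.012,0,0,0,0],[0,-0.018,0,0,0,0],[0,-0.024,0,0,0,0],[0,-0.03,0,0,0,0],[0,-0.034,0,0,0,0],[0,-0.034,0,0,0,0]]'
python3 -c "
from h import *
rel([.43,.006,.041],95.6)"
```

```text
time_s: 6.6
eef_pos: [0.4514, -0.0093, 0.0408]
orientation: [[-0.095, 0.995, 0.003], [0.995, 0.095, -0.006], [-0.007, 0.003, -1.0]]
contact_force: [3.1, -16.1, 2.9]
finger_gap: 0.095
finger_force: 59.0
time_s: 7.48
eef_pos: [0.4349, -0.0112, 0.0408]
orientation: [[-0.095, 0.995, 0.004], [0.995, 0.095, -0.007], [-0.007, 0.003, -1.0]]
contact_force: [3.8, -18.0, 4.3]
finger_gap: 0.093
finger_force: 60.6
shift shares [ 0.0351 -0.0065 -0.0007]
wz share -0.005
pos [ 0.4349 -0.0112  0.0408] tilt [ 0.0035 -0.0071 -1.    ] xyaw 95.45 gap 0.093 F [  3.79 -17.97   4.27] ff 60.61725854873657 t 7.475
```

```bash
python3 -m pendant '[[-0.007,0,0,0,0,0],[-0.007,0,0,0,0,0],[-0.007,0,0,0,0,0]]' ; python3 -m pendant '[[0,0,0,0,0,0],[0,0,0,0,0,0],[0,0,0,0,0,0],[0,0,-0.1,0,0,0],[0,0,-0.22,0,0,0],[0,0,-0.34,0,0,0],[0,0,-0.4,0,0,0],[0,0,-0.4,0,0,0]]' 0.55
python3 -c "
from h import *
rel([.43,.006,.041],96.6)
for c in('scene','top'): snap(c,'n_'+c)
for c in('scene','top'):
  for n,z in [('tray_handle',.06),('tray_floor',.02),('tin_a',.02)]:
    for r in ctrl.place_of(n,c)[:6]: print(n,c,np.round(r['confidence'],2),np.round(r['location']),np.round(atz(c,r['location'],z),3))
overlay(['scene','top'],(.736,.023,.117),.165,'n',{'scene':(150,130,130,130),'top':(190,140,130,130)})
"
```

```text
time_s: 7.85
eef_pos: [0.434, -0.0115, 0.0407]
orientation: [[-0.097, 0.995, 0.002], [0.995, 0.097, -0.0], [-0.0, 0.002, -1.0]]
contact_force: [-0.4, 0.4, 11.6]
finger_gap: 0.092
finger_force: 61.4
time_s: 8.85
eef_pos: [0.4347, -0.0117, 0.2417]
orientation: [[-0.097, 0.995, 0.004], [0.995, 0.097, -0.001], [-0.001, 0.004, -1.0]]
contact_force: [-0.3, -0.5, -0.5]
finger_gap: 0.551
finger_force: 0.0
shift shares [ 0.0367 -0.0074  0.4014]
wz share -0.035
pos [ 0.4347 -0.0117  0.2417] tilt [ 3.9e-03 -9.0e-04 -1.0e+00] xyaw 95.55 gap 0.551 F [-0.33 -0.46 -0.49] ff 0.0 t 8.85
tray_handle scene 0.97 [291. 219.] [ 0.44  -0.026  0.06 ]
tray_floor scene 0.65 [258. 210.] [ 0.587 -0.003  0.02 ]
tin_a scene 0.95 [257. 270.] [0.35  0.157 0.02 ]
tin_a scene 0.89 [278. 205.] [ 0.573 -0.077  0.02 ]
tin_a scene 0.7 [219. 293.] [0.334 0.278 0.02 ]
tin_a scene 0.6 [236. 227.] [0.546 0.104 0.02 ]
tin_a scene 0.57 [260. 211.] [ 0.577 -0.005  0.02 ]
tin_a scene 0.36 [287. 221.] [ 0.484 -0.046  0.02 ]
tray_handle top 0.66 [265. 144.] [ 0.835 -0.022  0.06 ]
```

View pics/n_ov.png

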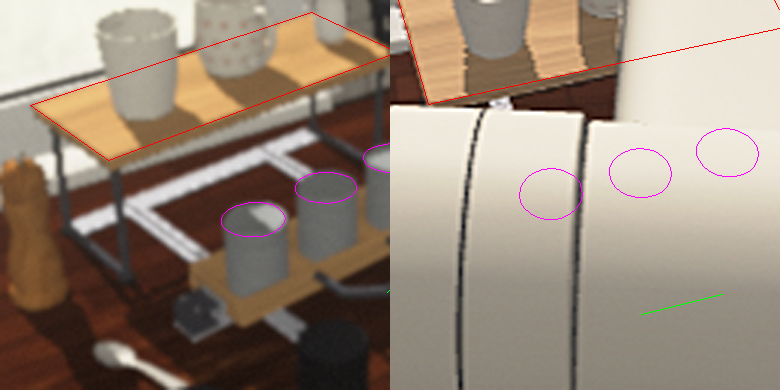

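Both cameras agree: the tray is out, all three tins stand in it, and the overlaid rims match the tins (scene crop (253,220), (326,188)). Next I weigh the middle tin.

```bash
python3 -c "
from h import *
rel([.572,.004,.15],96.7)"
python3 -m pendant '[[0.004,0.275,0.08,0,0,-0.038],[0.004,0.275,0.12,0,0,-0.038],[0.004,0.275,0.18,0,0,-0.038],[0.004,0.275,0.18,0,0,-0.038]]' 1 40
python3 -c "
from h import *
rel([.572,.004,.053],96.7)
snap('scene','p_scene');snap('top','p_top')
overlay(['scene','top'],(.736,.023,.117),.165,'p',{'scene':(200,130,130,130),'top':(190,140,130,130)})"
```

```text
shift shares [0.004  0.2789 0.1776]
wz share -0.038
pos [ 0.4335 -0.0115  0.239 ] tilt [-1.5e-03  3.0e-04 -1.0e+00] xyaw 95.55 gap 0.547 F [-0.25  0.46  0.5 ] ff 0.0 t 9.25
time_s: 9.75
eef_pos: [0.5697, 0.0042, 0.1457]
orientation: [[-0.117, 0.993, -0.007], [0.993, 0.117, 0.001], [0.002, -0.007, -1.0]]
contact_force: [-0.2, -0.7, 0.6]
finger_gap: 0.999
finger_force: 0.0
shift shares [-0.0012  0.0059  0.1853]
wz share 0.001
pos [0.5697 0.0042 0.1457] tilt [-0.0072  0.001  -1.    ] xyaw 96.72 gap 0.999 F [-0.2  -0.73  0.63] ff 0.0 t 9.75
```

View pics/p_ov.png

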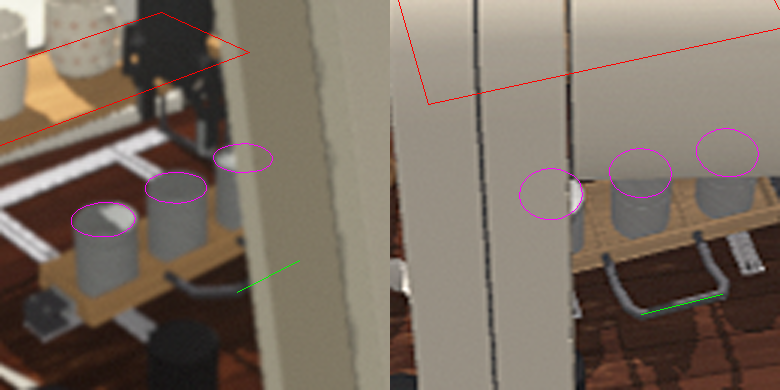

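Overlay rims and handle line coincide with the picture in both views. Grasping the middle tin.

```bash
python3 -m pendant '[[-0.001,0.004,0.06,0,0,0],[-0.001,0.004,0.12,0,0,0],[-0.001,0.004,0.165,0,0,0],[-0.001,0.004,0.185,0,0,0],[-0.001,0.004,0.185,0,0,0]]'; python3 -m pendant '[[0,0,0,0,0,0],[0,0,0,0,0,0],[0,0,0,0,0,0],[0,0,0,0,0,0]]' 0 40; python3 -m pendant '[[0,0,-0.02,0,0,0],[0,0,-0.05,0,0,0],[0,0,-0.08,0,0,0],[0,0,-0.1,0,0,0],[0,0,-0.1,0,0,0],[0,0,-0.1,0,0,0],[0,0,-0.1,0,0,0],[0,0,-0.1,0,0,0],[0,0,-0.1,0,0,0]]'
```

```text
time_s: 10.48
eef_pos: [0.5726, 0.0033, 0.0583]
orientation: [[-0.116, 0.993, 0.001], [0.993, 0.116, -0.0], [-0.0, 0.001, -1.0]]
contact_force: [-0.7, 1.1, 0.5]
finger_gap: 0.999
finger_force: 0.0
time_s: 10.98
eef_pos: [0.5728, 0.0033, 0.0588]
orientation: [[-0.117, 0.993, 0.002], [0.993, 0.117, -0.001], [-0.001, 0.001, -1.0]]
contact_force: [-2.4, -0.6, 6.7]
finger_gap: 0.741
finger_force: 41.8
time_s: 12.1
eef_pos: [0.5725, 0.0035, 0.1071]
orientation: [[-0.117, 0.993, -0.0], [0.993, 0.117, 0.0], [0.0, -0.0, -1.0]]
contact_force: [0.6, 0.5, -1.9]
finger_gap: 0.739
finger_force: 44.5
```

The middle tin pulls about 1.9 N, so it is light. I put it back and go to the left one.

```bash
python3 -m pendant '[[0,0,0.03,0,0,0],[0,0,0.06,0,0,0],[0,0,0.085,0,0,0],[0,0,0.1,0,0,0],[0,0,0.1,0,0,0],[0,0,0.1,0,0,0]]'; python3 -m pendant '[[0,0,0,0,0,0],[0,0,0,0,0,0],[0,0,0,0,0,0],[0,0,-0.06,0,0,0],[0,0,-0.16,0,0,0],[0,0,-0.19,0,0,0],[0.09,0,-0.19,0,0,0],[0.19,0,-0.19,0,0,0],[0.19,0,-0.16,0,0,0],[0.19,0,-0.08,0,0,0],[0.19,0,-0.02,0,0,0],[0.19,0,0,0,0,0],[0.19,0,0,0,0,0]]' 1;  python3 -m pendant '[[0,0,0,0,0,0],[0,0,0,0,0,0],[0,0,0,0,0,0],[0,0,0,0,0,0]]' 0 40; python3 -m pendant '[[0,0,-0.02,0,0,0],[0,0,-0.05,0,0,0],[0,0,-0.08,0,0,0],[0,0,-0.1,0,0,0],[0,0,-0.1,0,0,0],[0,0,-0.1,0,0,0],[0,0,-0.1,0,0,0],[0,0,-0.1,0,0,0],[0,0,-0.1,0,0,0]]'
```

```text
time_s: 12.85
eef_pos: [0.5722, 0.0037, 0.0588]
orientation: [[-0.117, 0.993, 0.001], [0.993, 0.117, -0.0], [-0.0, 0.001, -1.0]]
contact_force: [-6.9, 2.2, 19.0]
finger_gap: 0.737
finger_force: 46.1
time_s: 14.48
eef_pos: [0.5613, 0.0974, 0.0567]
orientation: [[-0.116, 0.993, -0.001], [0.993, 0.116, -0.0], [0.0, -0.001, -1.0]]
contact_force: [-0.2, 0.3, 0.2]
finger_gap: 1.001
finger_force: 0.0
time_s: 14.98
eef_pos: [0.5617, 0.0977, 0.0586]
orientation: [[-0.116, 0.993, 0.001], [0.993, 0.116, -0.0], [-0.001, 0.001, -1.0]]
contact_force: [-3.2, -1.3, 5.9]
finger_gap: 0.741
finger_force: 43.1
time_s: 16.1
eef_pos: [0.5614, 0.0978, 0.1071]
orientation: [[-0.117, 0.993, -0.0], [0.993, 0.117, -0.0], [0.0, -0.0, -1.0]]
contact_force: [-0.8, -0.1, -5.0]
finger_gap: 0.74
finger_force: 45.1
```

The left tin pulls 5.0 N, which is in the heavy range (4.2–5.1 N; the others are at most 3.0 N). I lift it higher and check.

```bash
python3 -m pendant '[[0,0,-0.03,0,0,0],[0,0,-0.08,0,0,0],[0,0,-0.13,0,0,0],[0,0,-0.17,0,0,0],[0,0,-0.18,0,0,0],[0,0,-0.18,0,0,0],[0,0,-0.18,0,0,0],[0,0,-0.18,0,0,0],[0,0,-0.18,0,0,0],[0,0,-0.18,0,0,0]]'
python3 -c "
from h import *
f=[]
snap('scene','q_scene');f.append(ctrl.sense()['contact_force'][2]);snap('top','q_top')
for i in range(6): ctrl.read_camera('top');f.append(ctrl.sense()['contact_force'][2])
print(np.round(f,2))
for r in ctrl.place_of('tray_handle','scene')[:2]: print(r)
overlay(['scene','top'],(.736,.023,.117),.165,'q',{'scene':(190,110,130,150),'top':(210,110,130,150)})"
```

```text
time_s: 17.35
eef_pos: [0.5614, 0.0978, 0.1971]
orientation: [[-0.117, 0.993, -0.0], [0.993, 0.117, 0.0], [0.0, -0.0, -1.0]]
contact_force: [-0.2, 0.5, -4.8]
finger_gap: 0.739
finger_force: 45.5
[-3.99 -5.03 -4.64 -3.88 -4.29 -4.75 -4.72]
{'location': [290.6, 216.9], 'confidence': 0.89}
```

View pics/q_ov.png

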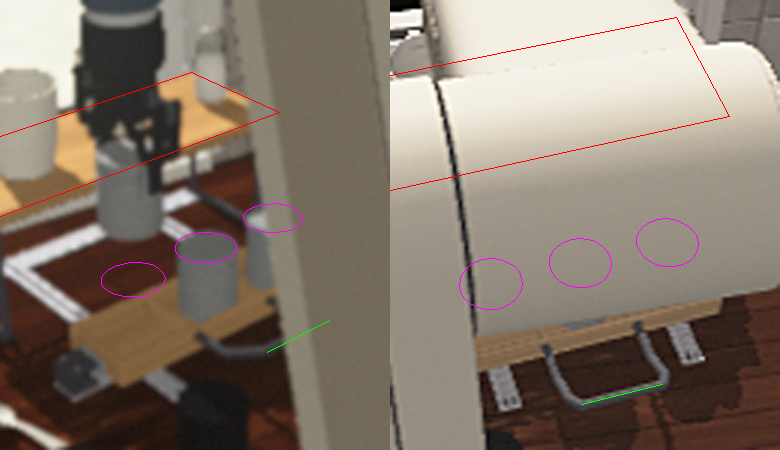

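The picture shows the left tin held upright at (130,190). The middle tin at (207,280) and the right tin at (262,250) stand in their places, and the handle lies on the catch line. The mean weight is about 4.5 N (0.46 kg), so this is the heaviest. Handing in.

```bash
python3 -c "
from bench import ctrl
print(ctrl.finish_job())"
```

```text
the job is handed in; nothing more can be done
None
```

The tray is in its catch and I handed in the left tin (about 0.46 kg), held upright about 14 cm above the tray floor, with the other two in their places. I weighed the middle tin (about 0.2 kg) but didn't lift the right one, since the left is already in the heaviest tin's range; the hand-in gave no verdict.

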